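# Eject a stuck rock plug from a core barrel with the ejector rod

### The arm

A 7-joint arm with a two-finger parallel gripper is mounted at the origin on a cart in front of the work surface, level with it; the furniture and walls round the work are solid. World frame = base frame: x ahead of the robot, y to its left, z up, the work surface at z = 0. Lengths are in m, angles in rad, forces in N, time in s.
With the tool pointing down it reaches from about 0.35 to 0.775 m from the base axis. Payload 3.1 kg.
Tool frame: the origin (TCP) lies at the centre of the arm's flange, where the gripper is bolted on; the fingertips stand 173 mm ahead of it and the grasp point (between the pads) lies 155 mm ahead of it; z points along the fingers, y is the line along which they close (so a half turn about z gives the same grasp; the last joint's range is limited). The gripper opens to 85 mm and grips with 20 to 120 N. Pads are 22 mm wide; open, the fingers measure 114 mm over their backs; the gripper's body (76 mm by 85 mm) begins 54 mm behind the grasp point. The pads swing forward as they close: fully open they stand 13 mm farther back than shut.
Start: joints at [-1.3, 0.311, 0.014, 1.512, -0.004, 1.319, -0.027], TCP at [0.169, 0.523, 0.405] pointing down, gripper open.
Joint ranges: [-2.7, 2.7], [-0.3, 1.91], [-1.27, 1.3], [0.12, 2.57], [-1.44, 4.58], [0.2, 2.03], [-3.05, 3.05]. Speed limits (rad/s): [2.79, 2.79, 3.14, 3.14, 3.14, 3.14, 3.14].

### API

Orientations are given as a unit quaternion [w, x, y, z].
In Python, from rig import env gives the robot as it stands.
- The arm moves only by the tool move_arm, never from a script. Its argument "deltas" is a list that holds one entry, the list of rows, each a list of 7 numbers: the shift along the tool's x, y, z in mm, then the turn, a rotation vector about the tool's x, y, z in rad, then the opening, from 0 (shut) to 1 (fully open). In form: [[[dx, dy, dz, ax, ay, az, hand], ...]]. A call has 1 to 12 rows; each row shifts and turns the commanded pose from where the row before left it, along the tool's axes as they then stand; what a row does not reach is not made up. A row lasts 1/10 s, in which the tool goes at most 50 mm and 8.59 degrees, less where a joint would pass 70% of its speed; a pose out of reach is approached as far as the arm can. A call with a gripper value outside its range is refused whole. The fingers move at their own pace and stop on an object; "grip_force" is the grip in N (left out, the last holds). Time passes only in rows, so rows that do not move let the fingers close. It gives the time, the measured TCP pose, the force, the opening and the grip force at its end, in the units of the state.
- env.get_obs(): the state, without advancing time (a new reading comes with each control period).
- env.grab_frame(name): name is "scene" or "side" or "wrist"; returns a dict with "color" (384x512x3 uint8, red, green, blue), "camera_matrix" (3x3 intrinsics, pixels), "xyz" and "attitude" of the camera in the world. Camera axes: x right, y up, looking along -z (the intrinsics and any distortion apply to the point x, -y, -z); pixel columns grow to the right and rows downward; lengths in m; the calibration is good to about 2 mm. The wrist camera is an equidistant fisheye: a pixel r from the principal point sees the ray r / f radians off the axis. A picture is of the moment at which its call begins. There is no depth.
- env.hand_in(): hands the job in; it is judged then, once.
Trained networks look in the newest picture that a camera, given by its name, has taken for a name from the list of things; names that differ only in an ending like _2 or _b are one class to them, and where a whole thing is asked for, a point or a joint stands for the part that bears it (a point fixed in the world has none). Each returns a list of dicts, best first, with "confidence" (0 to 1); they miss things now and then, are a little off and sometimes report something else, mostly with a low value. They report only what shows in the picture. A call takes as long as a camera call.
- env.find_in(thing, camera): "xy" ([column, row] in pixels, amid what is visible of it).
- env.outline_of(thing, camera): "region" (384x512 bool, what is visible of it) and "xy" ([column, row] in pixels, amid what is visible of it).
The state is a dict: "t": time; "joint_pos": joint angles; "qd": joint speeds; "joint_torque": joint torques, N m; "eef_pos": TCP position; "tcp_rot": TCP orientation; "ft_force": force on the tool from outside, world axes, zero at the start; "ft_torque": the same for the moment, N m; "grip_width": finger opening in m; "grip_force": force on a finger pad.
Only numpy, scipy, OpenCV 4.12 (cv2) and the standard library are available. Lean on these libraries where they do the work, as an engineer would, in place of code of your own. Each camera call takes 0.05 s, during which the arm holds its last target. There are 200 camera calls.

### The job

A brittle rock plug is stuck in the core barrel on the bench stand: push it out into the trough with the ejector rod, first holding the rod near its middle to slide it straight and partway into the barrel's open end, and letting go of it there. Then take a fresh hold on the handle at its tail and press it slowly home, past the drag of the plug, until its flange is felt to seat on the block with a definite push of about 10 N. Feel the way and never force the rod, along or sideways, by more than about 20 N; leave it home with the plug lying in the trough, and leave the other things on the bench as they are.

Things in the scene. Friction and masses are not known exactly. Their poses are not given: they have to be found in the camera images.
- rod_center (a point): Ejector rod, plain steel, 216 mm long, 110 to 180 g, lying level in its rest with its axis 34 mm above the bench. This point is on its axis at mid-length, near its balance point. y axis along the rod from nose to tail (it may be rolled about y). The shank is 14 mm in diameter from the nose (y = -108 mm) to the flange (y = +56 mm).
- rod_nose (a point): The very tip of the rod's nose, on its axis; y axis along the rod toward the tail. The nose tapers: 8 mm across at the tip, full 14 mm after 4 mm.
- rod_flange (a point): Centre of the front face of the rod's flange (a disc 30 mm across, 6 mm thick), 164 mm from the nose tip; y axis along the rod toward the tail.
- rod_handle (a point): Centre of the handle at the rod's tail, 29 mm behind the flange's front face; y axis along the rod toward the tail. The handle is dark, ribbed, 16 mm across and 46 mm long, from the back of the flange to the tail end.
- rod: The whole ejector rod; origin and axes as rod_center.
- rest: Rest of the rod: grey plate 44 x 136 x 5 mm with two notched posts, fixed. Origin on the bench under the rod, y along the rod toward its tail. Posts 9 mm thick, about 35 mm wide, up to 40 mm high at y = -76 and y = +32 mm; the rod is free between them. The rod's mid-length may lie up to 8 mm either way of y = 0.
- stand: Fixed grey bench stand, base 66 x 250 x 12 mm; origin at the centre of its underside, y along the barrel's axis out of its open mouth (the rod goes in along -y), z up. Barrel axis 66 mm above the bench; mouth at y = +125 mm, barrel (steel tube 22 mm across) to y = -30, a strap over it up to 88 mm high at y = 4 to 20, V trough y = -31 to -117, end plate up to 84 mm high.
- mouth_block: Clamp block at the barrel's open end, part of the stand: 44 mm wide, 14 mm thick, up to 86 mm above the bench plus 4 mm of screw heads. Its flat outer face round the countersunk mouth is the rigid seat of the rod's flange. Origin and axes as stand.
- mouth (a point): Centre of the bore's open mouth, in the outer face of the clamp block, 66 mm above the bench; y axis along the bore, outward. The bore is 15.6 mm in diameter (0.8 mm of play all round the rod) and straight through.
- crown (a point): Centre of the barrel's cutting end (crown), 155 mm down the bore from the mouth; y axis toward the mouth. 18 mm inside it the four spring fingers of the core catcher press on what fills the bore: the drag on plug and rod is about 5 to 11 N. The V trough runs from here to y = -87 mm.
- plug_center (a point): Centre of the rock plug, a grey stone cylinder 14 mm in diameter and 45 mm long (25 g); y axis along its length. It is stuck in the catcher, its near end 102 to 116 mm down the bore from the mouth. With the rod home its near end is at least 9 mm beyond the crown.
- plug: The whole rock plug; origin at its centre.
- vial_a_center (a point): Bystander: a glass vial 15 mm across and 45 mm high standing on the bench; its centre.
- vial_b_center (a point): Bystander: a second such vial; its centre.
- tally_center (a point): Bystander: a bench tally counter, 64 x 66 x 44 mm; its centre.
- tweezers_center (a point): Bystander: steel forceps 125 mm long lying on the bench; their centre.

How it is judged:
On the way, in this order (a step that is already met when the one before it is completed fails the run):
1. the rod has been slid partway (40 to 135 mm) into the barrel and let go there, the fingers off it (y of rod_nose in the frame of mouth between -0.135 and -0.04 m and x of rod_nose in the frame of mouth between -0.005 and 0.005 m and z of rod_nose in the frame of mouth between -0.005 and 0.005 m and angle between the y axis of rod_nose and the y axis of mouth, either way round below 0.08 rad and contact force between the fingers and rod below 0.2 N), for 0.2 s.
2. the rod, held by its handle, is pressed home: its flange bears on the block with at least 5 N (y of rod_flange in the frame of mouth below 0.0015 m and distance between rod_flange and mouth below 0.004 m and angle between the y axis of rod_flange and the y axis of mouth, either way round below 0.03 rad and contact force between rod and mouth_block above 5 N and distance between the grasp point and rod_handle below 0.035 m), for 0.2 s.
At the end, for the whole second after the job is handed in: The rod is home in the barrel, let go and at rest: flange within 1.5 mm of the block's face and in line with the bore. The plug lies at rest in the trough, wholly out of the barrel (at least 4 mm clear of the crown) (y of rod_flange in the frame of mouth below 0.0015 m and distance between rod_flange and mouth below 0.004 m and angle between the y axis of rod_flange and the y axis of mouth, either way round below 0.03 rad and y of plug_center in the frame of crown between -0.07 and -0.0265 m and x of plug_center in the frame of crown between -0.006 and 0.006 m and z of plug_center in the frame of crown between -0.006 and 0.005 m and linear speed of each of plug, rod below 0.01 m/s); the robot touches nothing.
It fails at once if the plug is chipped: the rod presses on it with more than 25 N (contact force between rod and plug above 25 N).
It fails at once if the rod is forced, along or sideways: more than 32 N on the clamp block round the mouth, or more than 50 N in all on the stand (the catcher's own grip makes up about 15 N of this) (contact force between rod and mouth_block above 32 N or contact force between rod and stand above 50 N).
It fails at once if the rod is started into the barrel while held by its tail end (contact force between the fingers and rod above 1 N and distance between the grasp point and rod_handle below 0.04 m and y of rod_nose in the frame of mouth above -0.02 m and distance between rod_nose and mouth below 0.03 m).
It fails at once if the plug is touched by the gripper (contact force between the fingers and plug above 0.5 N).
It fails at once if a bystander (vial, tally counter, forceps) is shifted by more than 12 mm (distance of any of vial_a_center, vial_b_center, tally_center, tweezers_center from where it was at the start of the episode above 0.012 m).
It also fails if it takes over 69 s, if anything falls off the work surface, if the arm or the gripper's body presses on something with over 40 N, if the wrist force passes 120 N, or if a joint passes its speed limit or range.

## Working session

There is one attempt and no reset: what is moved stays moved. The work goes in short steps, Python scripts to look and compute and a tool call to move; the robot and the scene stay as the last step left them, time stands still between calls to the robot, and variables do not carry over. Pictures are saved under pics/ and viewed, at most 10 in all, crops included, and the job is handed in when it is done.

Besides the shell and the picture viewer there is one more tool, called after "Call:" as name([rows], argument=value, ...), one row to a line, values as JSON. move_arm: Moves the arm, as the interface text tells. Its arguments: {"type":"object","properties":{"deltas":{"type":"array","items":{"type":"array","items":{"type":"array","items":{"type":"number"}}}},"grip_force":{"type":"number"}},"required":["deltas"]}

```bash
mkdir -p pics; ls
cat > h.py <<'E'
import numpy as np, cv2, json
from scipy.spatial.transform import Rotation as R
from rig import env
def q2R(q): return R.from_quat([q[1],q[2],q[3],q[0]]).as_matrix()
def ray(f,px,fish=False):
    K=np.array(f["camera_matrix"]);u=(px[0]-K[0,2])/K[0,0];v=(px[1]-K[1,2])/K[1,1]
    if fish:
        th=np.hypot(u,v);s=np.sin(th)/max(th,1e-9);d=np.array([u*s,-v*s,-np.cos(th)])
    else: d=np.array([u,-v,-1.])
    d/=np.linalg.norm(d); return np.array(f["xyz"]),q2R(f["attitude"])@d
def atz(f,px,z,fish=False):
    o,d=ray(f,px,fish);return o+d*(z-o[2])/d[2]
def proj(f,P,fish=False):
    K=np.array(f["camera_matrix"]);p=q2R(f["attitude"]).T@(np.array(P)-np.array(f["xyz"]))
    x,y,z=p[0],-p[1],-p[2]
    if fish:
        r=np.hypot(x,y);th=np.arctan2(r,z);u,v=x/r*th,y/r*th
    else:u,v=x/z,y/z
    return np.array([K[0,0]*u+K[0,2],K[1,1]*v+K[1,2]])
def tri(rs):
    A=np.zeros((3,3));b=np.zeros(3)
    for o,d in rs:
        M=np.eye(3)-np.outer(d,d);A+=M;b+=M@o
    return np.linalg.solve(A,b)
E
cat > a.py <<'E'
from h import *
o=env.get_obs();print({k:np.round(v,3).tolist() for k,v in o.items()})
ims=[]
F={}
for c in("scene","side","wrist"):
    f=env.grab_frame(c);F[c]=f;cv2.imwrite(f"pics/{c}0.png",f["color"][:,:,::-1]);print(c,np.round(f["xyz"],3),np.round(f["attitude"],3),np.round(f["camera_matrix"],1).tolist())
    for n in("rod_center","rod_nose","rod_flange","rod_handle","rest","stand","mouth","crown","vial_a_center","tally_center","tweezers_center"):
        r=env.find_in(n,c)
        print(n,[(np.round(x["xy"],1).tolist(),round(x["confidence"],2)) for x in r[:3]])
E
python3 a.py
python3 -c "
import cv2,numpy as np
cv2.imwrite('pics/all0.png',cv2.resize(np.vstack([cv2.imread('pics/scene0.png'),cv2.imread('pics/side0.png')]),(450,600))) "
```

```text
pics
{'t': 0.0, 'joint_pos': [-1.3, 0.312, 0.014, 1.513, -0.004, 1.319, -0.027], 'qd': [-0.001, 0.001, 0.002, 0.001, -0.0, -0.001, 0.0], 'joint_torque': [-0.0, -37.99, 0.146, -23.06, 0.012, 0.014, -0.0], 'eef_pos': [0.169, 0.523, 0.404], 'tcp_rot': [-0.0, 0.156, 0.988, -0.001], 'ft_force': [-0.314, 0.673, -0.332], 'ft_torque': [0.028, -0.013, 0.03], 'grip_force': 0.0, 'grip_width': 0.086}
scene [ 0.065 -0.306  0.883] [ 0.874  0.296 -0.118 -0.366] [[357.3, 0.0, 255.0], [0.0, 357.3, 187.5], [0.0, 0.0, 1.0]]
rod_center [([232.4, 197.5], 0.67), ([293.9, 240.9], 0.57)]
rod_nose [([229.8, 199.4], 0.88)]
rod_flange [([235.0, 193.8], 0.74)]
rod_handle [([230.3, 198.8], 0.72), ([310.1, 214.4], 0.62)]
rest [([235.9, 211.8], 0.65)]
stand [([310.9, 212.7], 0.58)]
mouth []
crown [([309.1, 210.2], 0.96)]
vial_a_center [([313.2, 260.8], 0.45)]
tally_center [([291.4, 241.5], 0.8), ([328.7, 268.8], 0.74)]
tweezers_center [([183.9, 147.8], 0.65)]
side [ 0.081 -0.66   0.389] [ 0.788  0.568 -0.134 -0.193] [[404.7, 0.0, 256.7], [0.0, 404.7, 192.1], [0.0, 0.0, 1.0]]
rod_center [([228.2, 211.6], 0.57)]
rod_nose [([229.3, 213.2], 0.53)]
rod_flange [([228.2, 212.1], 0.74)]
rod_handle [([228.3, 213.1], 0.53)]
rest [([324.1, 279.4], 0.41), ([230.6, 210.0], 0.29)]
stand [([324.5, 230.0], 0.65)]
mouth [([328.2, 233.7], 0.78)]
crown [([327.4, 233.7], 0.68)]
vial_a_center [([312.9, 267.1], 0.71)]
tally_center [([287.5, 252.4], 0.81), ([228.2, 212.6], 0.48)]
tweezers_center [([291.1, 249.5], 0.48)]
wrist [0.098 0.547 0.375] [ 0.8   -0.12  -0.087  0.581] [[297.3, 0.0, 259.3], [0.0, 297.3, 192.2], [0.0, 0.0, 1.0]]
rod_center [([118.7, 363.1], 0.8)]
rod_nose [([115.2, 363.4], 0.62)]
rod_flange [([118.9, 362.3], 0.66)]
rod_handle [([118.7, 363.5], 0.74)]
rest [([115.2, 351.6], 0.65)]
stand []
mouth []
crown []
vial_a_center []
tally_center [([117.6, 353.9], 0.41)]
tweezers_center []
```

```bash
python3 -c "
import cv2,numpy as np
a=cv2.imread('pics/scene0.png')[90:310,120:400];b=cv2.imread('pics/side0.png')[150:330,150:400]
a=cv2.resize(a,None,fx=2.8,fy=2.8,interpolation=2);b=cv2.resize(b,None,fx=3,fy=3,interpolation=2)
cv2.imwrite('pics/a1.png',a[:600]);cv2.imwrite('pics/b1.png',b)"
```

```text
(no output)
```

View pics/a1.png

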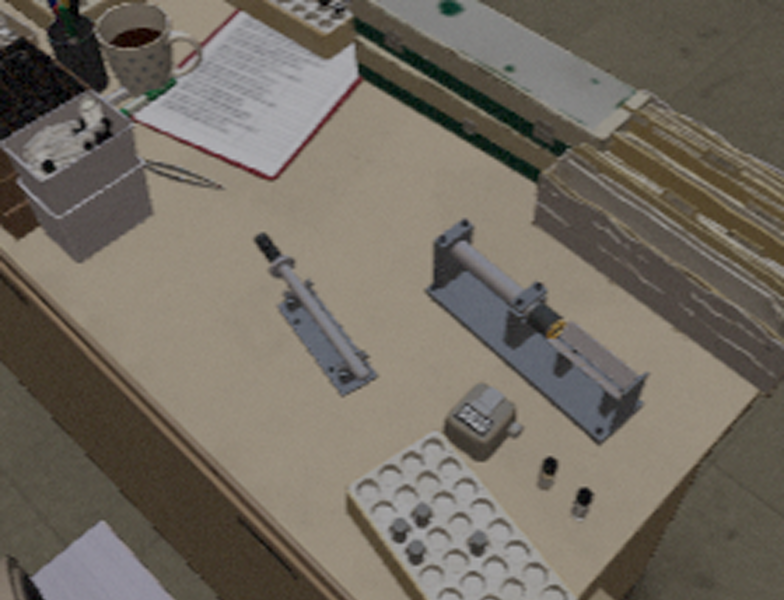

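View pics/b1.png

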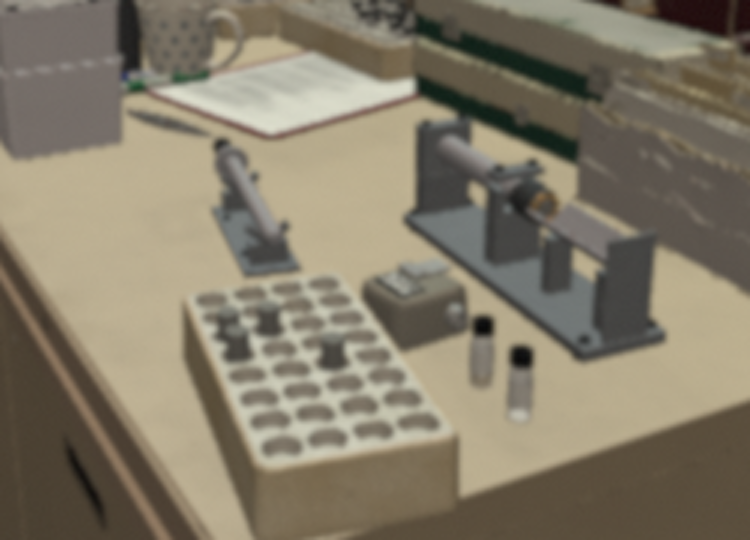

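```bash
cat > b.py <<'E'
from h import *
S=env.grab_frame("scene");D=env.grab_frame("side")
s=lambda x,y:(x/2.8+120,y/2.8+90)
d=lambda x,y:(x/3+150,y/3+150)
for n,p,z in [("nose",(364,374),.034),("tail",(264,238),.034),("flange",(281,265),.034),("restcornL",(345,394),.005),("restcornR",(377,376),.005),("base left",(428,291),.012),("base bot",(602,438),.012),("base right",(645,403),.012),("blocktopL",(434,240),.086),("blocktopR",(466,222),.086),("endplate topL",(616,398),.084),("endplate topR",(646,375),.084),("crown",(556,327),.066),("vial",(549,463),.045),("vial",(584,494),.045),("tally",(485,405),.044)]:
    print(n,np.round(atz(S,s(*p),z),4))
print()
for n,p,z in [("nose",(270,240),.034),("restcornL",(246,274),.005),("restcornR",(300,268),.005),("base left",(405,218),.012),("base bot",(582,353),.012),("base right",(663,334),.012),("blocktopL",(417,125),.086),("blocktopR",(467,120),.086),("endplate topL",(606,241),.084),("endplate topR",(655,235),.084),("crown",(545,205),.066)]:
    print(n,np.round(atz(D,d(*p),z),4))
for n in ("stand","rest","rod"):
    for c in ("scene","side"):
        r=env.outline_of(n,c)
        for x in r[:2]:
            m=x["region"];print(n,c,round(x["confidence"],2),m.sum(),np.round(x["xy"],1),cv2.boundingRect(m.astype(np.uint8)))
E
python3 b.py
```

```text
nose [0.4174 0.0752 0.034 ]
tail [0.4633 0.277  0.034 ]
flange [0.4513 0.2358 0.034 ]
restcornL [0.3995 0.0853 0.005 ]
restcornR [0.4371 0.0771 0.005 ]
base left [0.5483 0.1098 0.012 ]
base bot [ 0.5369 -0.1311  0.012 ]
base right [ 0.5978 -0.138   0.012 ]
blocktopL [0.5589 0.1142 0.086 ]
blocktopR [0.5997 0.1068 0.086 ]
endplate topL [ 0.5396 -0.13    0.084 ]
endplate topR [ 0.5788 -0.1351  0.084 ]
crown [ 0.574  -0.0359  0.066 ]
vial [ 0.4644 -0.1187  0.045 ]
vial [ 0.4625 -0.1603  0.045 ]
tally [ 0.4698 -0.0365  0.044 ]

nose [0.4129 0.072  0.034 ]
restcornL [0.3988 0.0845 0.005 ]
restcornR [0.4381 0.075  0.005 ]
base left [0.5465 0.1054 0.012 ]
base bot [ 0.532  -0.1331  0.012 ]
base right [ 0.5936 -0.138   0.012 ]
blocktopL [0.5602 0.1118 0.086 ]
blocktopR [0.6016 0.1035 0.086 ]
endplate topL [ 0.5472 -0.1304  0.084 ]
endplate topR [ 0.5798 -0.1376  0.084 ]
crown [ 0.5778 -0.0306  0.066 ]
stand scene 0.82 2449 [311.  209.8] (272, 168, 79, 81)
stand side 0.65 3592 [320.6 228.8] (285, 189, 86, 81)
rest scene 0.62 312 [232.1 212.5] (221, 191, 33, 40)
rest side 0.65 491 [233.4 229.8] (220, 208, 30, 35)
rod scene 0.59 392 [229.2 195.7] (211, 173, 41, 53)
rod side 0.61 280 [230.7 208. ] (220, 197, 23, 34)
rod side 0.28 3709 [326.9 233. ] (285, 189, 87, 84)
```

Call:
move_arm([
  [[-36.4,-23.7,0,0,0,0,1],[-36.4,-23.7,0,0,0,0,1],[-36.4,-23.7,0,0,0,0,1],[-36.4,-23.7,0,0,0,0,1],[-36.4,-23.7,0,0,0,0,1],[-36.4,-23.7,0,0,0,0,1],[-36.4,-23.7,0,0,0,0,1],[-36.4,-23.7,0,0,0,0,1],[-36.4,-23.7,0,0,0,0,1],[-36.4,-23.7,0,0,0,0,1],[0,0,0,0,0,0,1]],
])

```text
t: 3.3
eef_pos: [0.4463, 0.179, 0.4052]
tcp_rot: [0.002, 0.162, 0.987, -0.002]
ft_force: [-0.8, -0.9, 0.0]
grip_width: 0.0855
grip_force: 0.0
```

Call:
move_arm([
  [[0,0,0,0,0,-0.14,1],[0,0,0,0,0,-0.14,1],[0,0,0,0,0,-0.14,1],[0,0,0,0,0,-0.14,1],[0,0,0,0,0,-0.14,1],[0,0,0,0,0,-0.14,1],[0,0,0,0,0,-0.14,1],[0,0,0,0,0,-0.14,1],[0,0,0,0,0,-0.14,1],[0,0,0,0,0,-0.14,1],[0,0,0,0,0,-0.14,1],[0,0,0,0,0,-0.12,1]],
])

```text
t: 4.5
eef_pos: [0.4424, 0.1863, 0.4048]
tcp_rot: [0.0, -0.626, 0.78, 0.0]
ft_force: [1.3, -0.5, -0.5]
grip_width: 0.0853
grip_force: 0.0
```

```bash
cat > w.py <<'E'
from h import *
import sys
o=env.get_obs();print({k:np.round(o[k],4).tolist() for k in("t","joint_pos","eef_pos","ft_force")});print(np.round(q2R(o["tcp_rot"]),3).tolist())
f=env.grab_frame("wrist");cv2.imwrite(f"pics/{sys.argv[1]}.png",cv2.resize(f["color"][:,:,::-1],(768,576),interpolation=2))
json.dump({k:np.array(f[k]).tolist() for k in("xyz","attitude","camera_matrix")},open("pics/"+sys.argv[1]+".json","w"))
for n in sys.argv[2:]:
    z={"r":.034,"m":.066,"c":.066}[n[0]]
    for x in env.find_in(n,"wrist")[:2]: print(n,np.round(x["xy"],1),round(x["confidence"],2),np.round(atz(f,x["xy"],z,True),4))
E
python3 w.py w1 rod_nose rod_handle rod_flange mouth crown
```

```text
{'t': 4.5, 'joint_pos': [-0.5794, 0.1661, 0.1682, 1.6988, -0.0292, 1.279, 2.5187], 'eef_pos': [0.4424, 0.1863, 0.4048], 'ft_force': [1.2572, -0.4521, -0.5202]}
[[-0.216, -0.976, -0.0], [-0.976, 0.216, 0.0], [-0.0, 0.0, -1.0]]
rod_nose [260.7 163.1] 0.64 [0.4399 0.1817 0.034 ]
rod_handle [259.6 160.6] 0.66 [0.4405 0.1785 0.034 ]
rod_handle [125.3  66.8] 0.58 [0.5719 0.0275 0.034 ]
rod_flange [263.9 163.1] 0.96 [0.4363 0.1825 0.034 ]
rod_flange [268.3 314.7] 0.31 [0.4771 0.4022 0.034 ]
mouth [123.3  71.4] 0.57 [0.5618 0.0399 0.066 ]
crown [125.1  70.3] 0.87 [0.5594 0.0394 0.066 ]
```

View pics/w1.png

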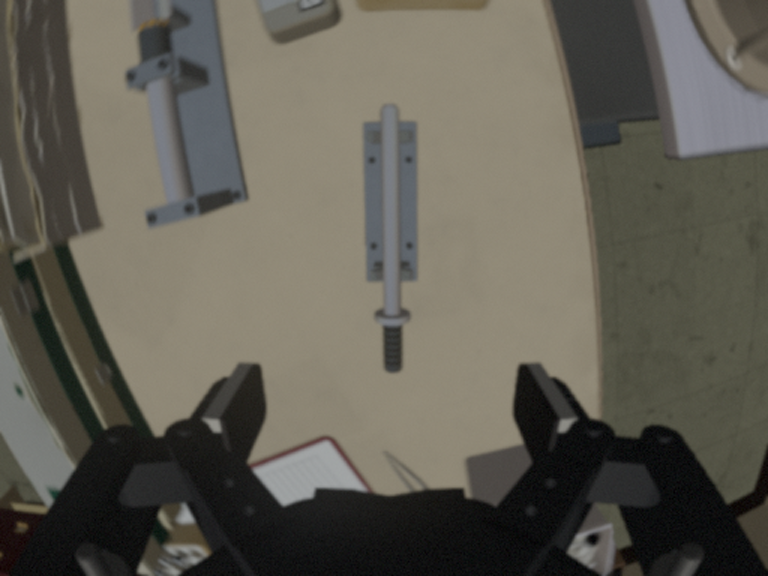

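```bash
cat > c.py <<'E'
from h import *
f=json.load(open("pics/w1.json"))
P=lambda x,y,z:atz(f,(x/1.5,y/1.5),z,True)
n=P(389,104,.034);t=P(393,371,.034);fl=P(392,313,.034)
print(n,t,fl,np.linalg.norm(t-n),np.linalg.norm(fl-n));d=(t-n)/np.linalg.norm(t-n);print(d,np.arctan2(d[0],d[1]))
print("center",n+d*.108,t-d*.108, fl-d*.056)
for nm,p,z in[("blocktop outL",(149,225),.086),("outR",(200,213),.086),("inL",(147,210),.086),("screwL",(154,217),.09),("screwR",(190,208),.09),("strapL",(132,76),.09),("strapR",(165,64),.09),("base edge near mouth",(246,198),.012),("edge far",(216,0),.012),("tube L mouth",(166,200),.066),("tubeR",(194,194),.066),("tubeL strap",(147,88),.066),("tubeR strap",(174,80),.066)]:print(nm,np.round(P(*p,z),4))
E
python3 c.py
```

```text
[0.41787434 0.07543682 0.034     ] [0.46191854 0.2890393  0.034     ] [0.45134722 0.23700064 0.034     ] 0.21809610482328712 0.16499485627390265
[0.20194859 0.97939612 0.        ] 0.20334709837410533
center [0.43968479 0.1812116  0.034     ] [0.44010809 0.18326452 0.034     ] [0.4400381  0.18215446 0.034     ]
blocktop outL [0.6043 0.1163 0.086 ]
outR [0.5611 0.1192 0.086 ]
inL [0.6025 0.1054 0.086 ]
screwL [0.5959 0.1119 0.09  ]
screwR [0.5657 0.1138 0.09  ]
strapL [0.5875 0.0082 0.09  ]
strapR [0.5597 0.0101 0.09  ]
base edge near mouth [0.5505 0.1192 0.012 ]
edge far [ 0.5385 -0.0595  0.012 ]
tube L mouth [0.5956 0.1022 0.066 ]
tubeR [0.5711 0.1046 0.066 ]
tubeL strap [0.5899 0.014  0.066 ]
tubeR strap [0.5661 0.0165 0.066 ]
```

```bash
cat >> c.py <<'E'
print()
c=np.array([.44,.182,0]);d=np.array([.202,.979,0])
for p,z in[((390,122),.005),((390,281),.005),((391,267),.04),((391,133),.04)]: print(p,(P(*p,z)-c)@d)
E
python3 c.py|tail -4
```

```text
(390, 122) -0.09713431464861834
(390, 281) 0.03740102617026476
(391, 267) 0.016083618456360055
(391, 133) -0.08616161501458677
```

Call:
move_arm([
  [[2.7,1.5,40,0,0,-0.0145,1],[0,0,45,0,0,0,1],[0,0,45,0,0,0,1],[0,0,40,0,0,0,1],[0,0,20,0,0,0,1],[0,0,10,0,0,0,1],[0,0,0,0,0,0,1],[0,0,0,0,0,0,1]],
])

```text
t: 5.6
eef_pos: [0.4414, 0.1839, 0.2058]
tcp_rot: [0.001, -0.629, 0.777, -0.0]
ft_force: [0.5, 0.7, -0.0]
grip_width: 0.0855
grip_force: 0.0
```

```bash
python3 w.py w2
```

```text
{'t': 5.6, 'joint_pos': [-0.5526, 0.3851, 0.1509, 1.9618, -0.079, 0.7979, 2.5747], 'eef_pos': [0.4414, 0.1839, 0.2058], 'ft_force': [0.4787, 0.6978, -0.0155]}
[[-0.208, -0.978, 0.002], [-0.978, 0.208, 0.001], [-0.001, -0.002, -1.0]]
```

View pics/w2.png

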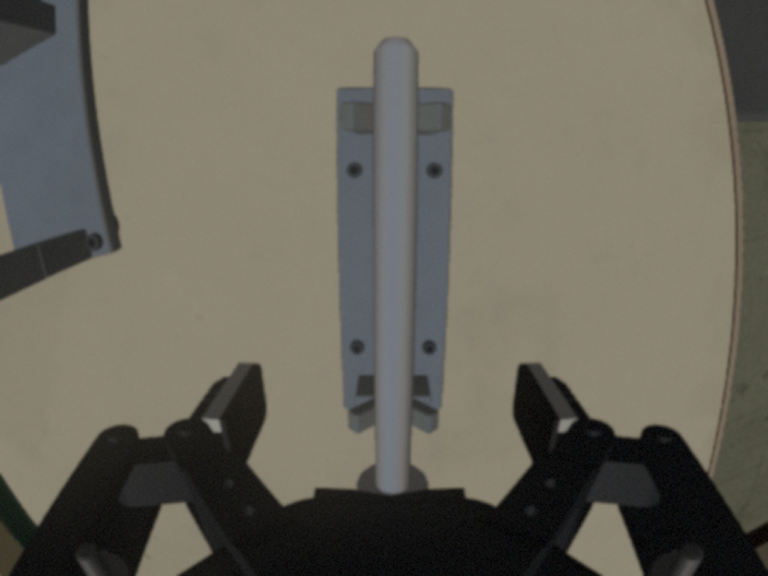

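```bash
cat > c2.py <<'E'
from h import *
f=json.load(open("pics/w2.json"))
P=lambda x,y,z:atz(f,(x/1.5,y/1.5),z,True)
a=P(396.5,80,.034);b=P(394,420,.034);n=P(396.5,38,.036);d=(b-a)/np.linalg.norm(b-a);print(n,d,np.arctan2(d[0],d[1]),n+d*.108)
print("post tail-side",[(P(390,r,.04)-n)@d-.108 for r in(376,432,410)])
E
python3 c2.py
```

```text
[0.416318   0.07557777 0.036     ] [0.21278055 0.97710001 0.        ] 0.2144198029699351 [0.4392983  0.18110457 0.036     ]
post tail-side [np.float64(0.0026653096702387857), np.float64(0.026342665241834054), np.float64(0.016591649801365183)]
```

Call:
move_arm([
  [[2.7,1.4,10,0,0,0,1],[0,0,7,0,0,0,1],[0,0,0,0,0,0,0.4],[0,0,0,0,0,0,0.1],[0,0,0,0,0,0,0],[0,0,0,0,0,0,0],[0,0,0,0,0,0,0],[0,0,0,0,0,0,0]],
], grip_force=50)

```text
t: 6.45
eef_pos: [0.4394, 0.1812, 0.1881]
tcp_rot: [0.001, -0.629, 0.777, -0.0]
ft_force: [1.5, -0.5, 0.6]
grip_width: 0.0121
grip_force: 48.7
```

Call:
move_arm([
  [[0,0,-10,0,0,0,0],[0,0,-15,0,0,0,0],[0,0,-15,0,0,0,0],[-17.5,-22.2,0,0,0,0,0],[-17.5,-22.2,0,0,0,0,0],[-17.5,-22.2,0,0,0,0,0],[-17.5,-22.2,0,0,0,0,0],[-17.5,-22.2,0,0,0,0,0],[-17.5,-22.2,0,0,0,0,0],[0,0,0,0,0,-0.072,0],[0,0,0,0,0,-0.072,0],[0,0,0,0,0,0,0]],
])

```text
t: 7.65
eef_pos: [0.5904, 0.2563, 0.2275]
tcp_rot: [-0.001, -0.684, 0.73, 0.0]
ft_force: [-0.5, 0.0, -1.2]
grip_width: 0.0128
grip_force: 49.0
```

```bash
python3 w.py w3
python3 - <<'E'
from h import *
for c in("side","scene"):
    f=env.grab_frame(c);cv2.imwrite(f"pics/{c}3.png",f["color"][:,:,::-1]);json.dump({k:np.array(f[k]).tolist() for k in("xyz","attitude","camera_matrix")},open(f"pics/{c}3.json","w"))
E
```

```text
{'t': 7.65, 'joint_pos': [-0.5118, 0.6403, 0.1176, 1.4625, -0.0815, 1.0453, 2.7005], 'eef_pos': [0.5904, 0.2563, 0.2275], 'ft_force': [-0.501, 0.0023, -1.219]}
[[-0.065, -0.998, -0.002], [-0.998, 0.065, -0.0], [0.0, 0.002, -1.0]]
```

View pics/w3.png

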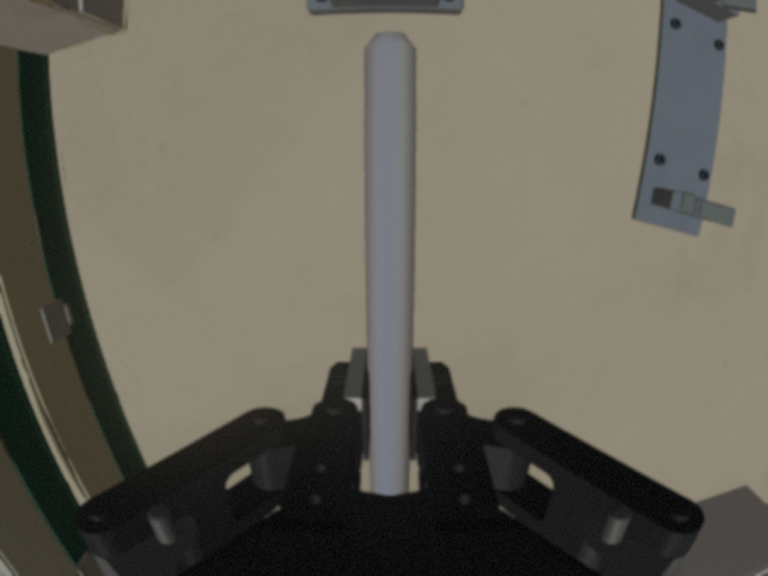

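```bash
cat > c3.py <<'E'
from h import *
f=json.load(open("pics/w3.json"))
P=lambda x,y,z:atz(f,(x/1.5,y/1.5),z,True)
z=.0725
a=P(390.5,80,z);b=P(390,450,z);n=P(390,33,z);d=(b-a)/np.linalg.norm(b-a);print("nose",n,d,np.arctan2(d[0],d[1]))
for zz in(.012,.0):
    l,r=P(308,9,zz),P(463,9,zz);print(l,r,np.linalg.norm(l-r),(l+r)/2, np.arctan2(-(r-l)[1],(r-l)[0]))
o=np.array([.5904,.2563])
print("grasp-nose",(o-n[:2]))
E
python3 c3.py
python3 -c "
import cv2,numpy as np
b=cv2.imread('pics/side3.png')[160:270,250:390];a=cv2.imread('pics/scene3.png')[120:230,240:380]
cv2.imwrite('pics/v3.png',np.vstack([cv2.resize(x,None,fx=5,fy=5,interpolation=2)[:300] if 0 else cv2.resize(x,None,fx=5,fy=5,interpolation=2)[0:550] for x in(b,)]))
cv2.imwrite('pics/v3b.png',cv2.resize(a,None,fx=5,fy=5,interpolation=2))"
```

```text
nose [0.58284956 0.1474806  0.0725    ] [0.0667654 0.9977687 0.       ] 0.06681510192506109
[0.61467872 0.11583165 0.012     ] [0.55044983 0.12028916 0.012     ] 0.06438337986435659 [0.58256427 0.11806041 0.012     ] -3.072303297497911
[0.61655844 0.11149212 0.        ] [0.54817037 0.11623828 0.        ] 0.06855256539205255 [0.5823644 0.1138652 0.       ] -3.0723032974979105
grasp-nose [0.00755044 0.1088194 ]
```

View pics/v3.png

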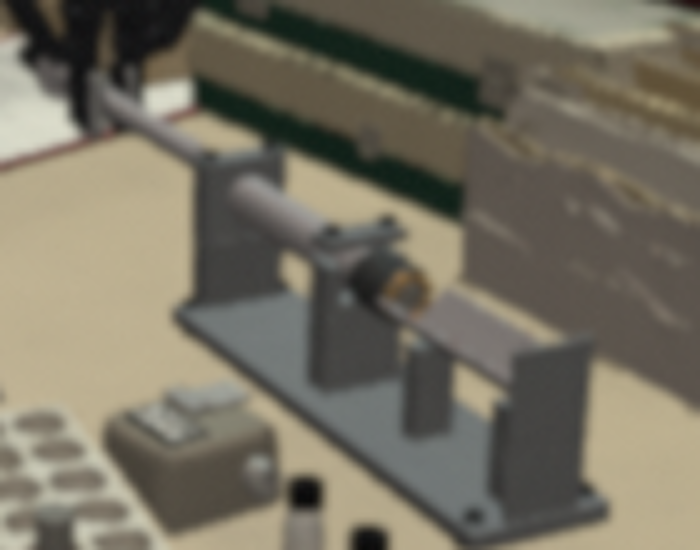

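Call:
move_arm([
  [[0,-1.7,7.4,0,0,0,0],[8,0,0,0,0,0,0],[8,0,0,0,0,0,0],[5,0,0,0,0,0,0],[0,0,0,0,0,0,0]],
])

```text
t: 8.3
eef_pos: [0.5915, 0.2331, 0.2205]
tcp_rot: [-0.0, -0.683, 0.731, -0.001]
ft_force: [-0.1, 0.1, -1.6]
grip_width: 0.0124
grip_force: 49.0
```

Run:
```python
from h import *
o=env.get_obs();print(o["eef_pos"],o["ft_force"],o["ft_torque"])
for c in("side","scene"):
    f=env.grab_frame(c);cv2.imwrite(f"pics/{c}4.png",f["color"][:,:,::-1]);json.dump({k:np.array(f[k]).tolist() for k in("xyz","attitude","camera_matrix")},open(f"pics/{c}4.json","w"))
a=cv2.imread('pics/side4.png')[160:210,240:320];b=cv2.imread('pics/scene4.png')[130:190,240:320]
cv2.imwrite('pics/v4.png',np.vstack([cv2.resize(x,(640,300 if i else 280),interpolation=2) for i,x in enumerate((cv2.imread('pics/side4.png')[160:195,250:330],cv2.imread('pics/scene4.png')[145:183,240:321]))]))
```

```text
[0.59148254 0.23309942 0.2205051 ] [-0.14541997  0.13790927 -1.58369561] [-0.07616125 -0.0370275  -0.03415628]
```

View pics/v4.png

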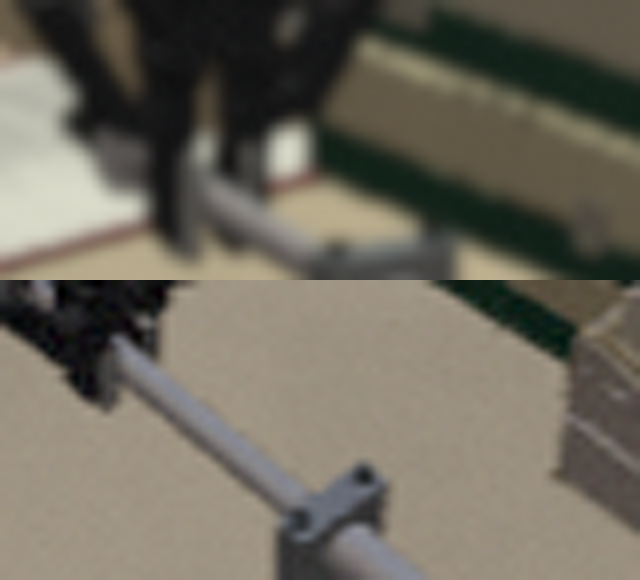

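Call:
move_arm([
  [[4,0,0,0,0,0,0],[3,0,0,0,0,0,0],[2,0,0,0,0,0,0],[2,0,0,0,0,0,0],[0,0,0,0,0,0,0]],
])

```text
t: 8.9
eef_pos: [0.5904, 0.2237, 0.2203]
tcp_rot: [-0.0, -0.684, 0.73, -0.0]
ft_force: [0.5, 0.1, -1.3]
grip_width: 0.0125
grip_force: 49.0
```

```bash
cat > s.py <<'E'
from h import *
o=env.get_obs();print({k:np.round(o[k],4).tolist() for k in("t","eef_pos","ft_force","ft_torque")})
A=q2R(o["tcp_rot"]);print("tool force",A.T@o["ft_force"],"torque",A.T@o["ft_torque"]);print(np.round(A,3).tolist())
E
python3 s.py
```

```text
{'t': 8.9, 'eef_pos': [0.5904, 0.2237, 0.2203], 'ft_force': [0.5496, 0.0927, -1.2767], 'ft_torque': [0.003, -0.0082, -0.048]}
tool force [-0.12897877 -0.54228519  1.27663066] torque [ 0.00800608 -0.00352657  0.04804516]
[[-0.066, -0.998, 0.0], [-0.998, 0.066, -0.0], [0.0, -0.0, -1.0]]
```

Call:
move_arm([
  [[2,0,0,0,0,0,0],[2,0,0,0,0,0,0],[2,0,0,0,0,0,0],[0,0,0,0,0,0,0]],
])

```text
t: 9.3
eef_pos: [0.5901, 0.2177, 0.2203]
tcp_rot: [-0.0, -0.684, 0.73, -0.0]
ft_force: [-0.2, 0.6, -1.8]
grip_width: 0.012
grip_force: 49.0
```

```bash
python3 s.py
```

```text
{'t': 9.3, 'eef_pos': [0.5901, 0.2177, 0.2203], 'ft_force': [-0.2028, 0.5568, -1.8021], 'ft_torque': [-0.07, -0.0199, -0.0059]}
tool force [-0.54310479  0.23907469  1.80186546] torque [0.02440447 0.06855702 0.00588943]
[[-0.066, -0.998, 0.0], [-0.998, 0.066, -0.0], [0.0, -0.0, -1.0]]
```

Call:
move_arm([
  [[2,0,0,0,0,0,0],[2,0,0,0,0,0,0],[2,0,0,0,0,0,0],[2,0,0,0,0,0,0],[2,0,0,0,0,0,0],[0,0,0,0,0,0,0]],
])

```text
t: 9.9
eef_pos: [0.5894, 0.2077, 0.2203]
tcp_rot: [-0.0, -0.684, 0.73, -0.0]
ft_force: [0.3, 0.7, -0.3]
grip_width: 0.0122
grip_force: 49.0
```

```bash
python3 s.py
```

```text
{'t': 9.9, 'eef_pos': [0.5894, 0.2077, 0.2203], 'ft_force': [0.2967, 0.6544, -0.2894], 'ft_torque': [-0.0202, 0.0179, 0.0216]}
tool force [-0.67261163 -0.25303361  0.28918218] torque [-0.01651314  0.02133361 -0.02158359]
[[-0.066, -0.998, 0.0], [-0.998, 0.066, -0.0], [0.0, -0.0, -1.0]]
```

Call:
move_arm([
  [[3,0,0,0,0,0,0],[3,0,0,0,0,0,0],[3,0,0,0,0,0,0],[3,0,0,0,0,0,0],[3,0,0,0,0,0,0],[0,0,0,0,0,0,0]],
])

```text
t: 10.5
eef_pos: [0.5885, 0.1924, 0.2203]
tcp_rot: [-0.0, -0.683, 0.73, -0.0]
ft_force: [0.2, 1.0, -1.2]
grip_width: 0.0124
grip_force: 49.0
```

```bash
python3 s.py
```

```text
{'t': 10.5, 'eef_pos': [0.5885, 0.1924, 0.2203], 'ft_force': [0.1529, 1.0122, -1.1897], 'ft_torque': [0.008, -0.055, 0.0157]}
tool force [-1.02081194 -0.08562542  1.18915398] torque [ 0.05439026 -0.01157309 -0.01562353]
[[-0.066, -0.998, 0.0], [-0.998, 0.066, -0.001], [0.001, -0.0, -1.0]]
```

Call:
move_arm([
  [[4,0,0,0,0,0,0],[4,0,0,0,0,0,0],[4,0,0,0,0,0,0],[4,0,0,0,0,0,0],[4,0,0,0,0,0,0],[0,0,0,0,0,0,0]],
])

```text
t: 11.1
eef_pos: [0.5872, 0.1722, 0.2203]
tcp_rot: [-0.0, -0.683, 0.73, -0.0]
ft_force: [-0.1, -0.2, -1.4]
grip_width: 0.0123
grip_force: 49.0
```

```bash
python3 s.py
```

```text
{'t': 11.1, 'eef_pos': [0.5872, 0.1722, 0.2203], 'ft_force': [-0.0623, -0.1616, -1.4152], 'ft_torque': [-0.0333, -0.0256, -0.0542]}
tool force [0.16425806 0.05152993 1.41531945] torque [0.02766    0.03148536 0.05420218]
[[-0.066, -0.998, 0.0], [-0.998, 0.066, -0.001], [0.001, -0.0, -1.0]]
```

Call:
move_arm([
  [[4,0,0,0,0,0,0],[4,0,0,0,0,0,0],[4,0,0,0,0,0,0],[4,0,0,0,0,0,0],[4,0,0,0,0,0,0],[2,0,0,0,0,0,0],[0,0,0,0,0,0,0]],
])

```text
t: 11.8
eef_pos: [0.5857, 0.1507, 0.2203]
tcp_rot: [-0.0, -0.683, 0.73, -0.0]
ft_force: [0.0, -0.8, -1.4]
grip_width: 0.0125
grip_force: 49.0
```

```bash
python3 s.py;  python3 w.py w5
python3 - <<'E'
from h import *
f=env.grab_frame("scene");a=cv2.resize(f["color"][120:200,230:340,::-1],None,fx=3.5,fy=3.5,interpolation=2)
b=cv2.resize(cv2.imread("pics/w5.png"),(400,300))
a=a[:,:385];c=np.zeros((300,785,3),np.uint8);c[:,:400]=b;c[:280,400:]=a[:280];cv2.imwrite("pics/v5.png",c)
E
```

```text
{'t': 11.8, 'eef_pos': [0.5857, 0.1507, 0.2203], 'ft_force': [0.0227, -0.7853, -1.438], 'ft_torque': [-0.0415, -0.0259, -0.0619]}
tool force [ 0.78176176 -0.07421926  1.43816531] torque [0.02851373 0.03966931 0.06193889]
[[-0.066, -0.998, 0.0], [-0.998, 0.066, -0.0], [0.0, -0.0, -1.0]]
{'t': 11.8, 'joint_pos': [-0.3686, 0.5784, 0.1281, 1.5925, -0.0841, 0.976, 2.8616], 'eef_pos': [0.5857, 0.1507, 0.2203], 'ft_force': [0.0227, -0.7853, -1.438]}
[[-0.066, -0.998, 0.0], [-0.998, 0.066, -0.0], [0.0, -0.0, -1.0]]
```

View pics/v5.png

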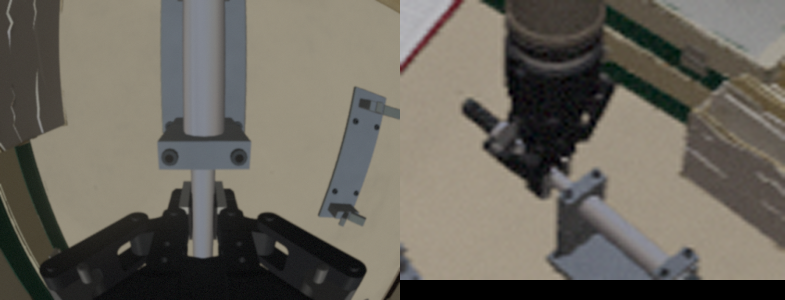

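Call:
move_arm([
  [[0,0,0,0,0,0,0.2],[0,0,0,0,0,0,0.5],[0,0,0,0,0,0,1],[0,0,0,0,0,0,1],[0,0,0,0,0,0,1],[0,0,0,0,0,0,1],[0,0,0,0,0,0,1],[0,0,0,0,0,0,1]],
])

```text
t: 12.7
eef_pos: [0.5856, 0.1514, 0.2203]
tcp_rot: [0.0, -0.684, 0.73, -0.0]
ft_force: [-0.3, 0.0, 0.5]
grip_width: 0.0853
grip_force: 0.0
```

```bash
python3 s.py;  python3 w.py w6
python3 - <<'E'
from h import *
f=env.grab_frame("scene");a=cv2.resize(f["color"][130:185,240:320,::-1],(400,275),interpolation=2)
g=env.grab_frame("side");g=cv2.resize(g["color"][155:210,235:315,::-1],(400,275),interpolation=2)
b=cv2.resize(cv2.imread("pics/w6.png"),(400,300))
c=np.zeros((575,800,3),np.uint8);c[:300,:400]=b;c[:275,400:]=a;c[300:,400:]=g;cv2.imwrite("pics/v6.png",c)
E
```

```text
{'t': 12.7, 'eef_pos': [0.5856, 0.1514, 0.2203], 'ft_force': [-0.2598, 0.0459, 0.458], 'ft_torque': [-0.0352, -0.0577, -0.0413]}
tool force [-0.02895672  0.26216566 -0.45804018] torque [0.059856   0.03132814 0.04130072]
[[-0.065, -0.998, 0.0], [-0.998, 0.065, 0.0], [-0.0, -0.0, -1.0]]
{'t': 12.7, 'joint_pos': [-0.3693, 0.5786, 0.1276, 1.5923, -0.0841, 0.976, 2.8615], 'eef_pos': [0.5856, 0.1514, 0.2203], 'ft_force': [-0.2598, 0.0459, 0.458]}
[[-0.065, -0.998, 0.0], [-0.998, 0.065, 0.0], [-0.0, -0.0, -1.0]]
```

View pics/v6.png

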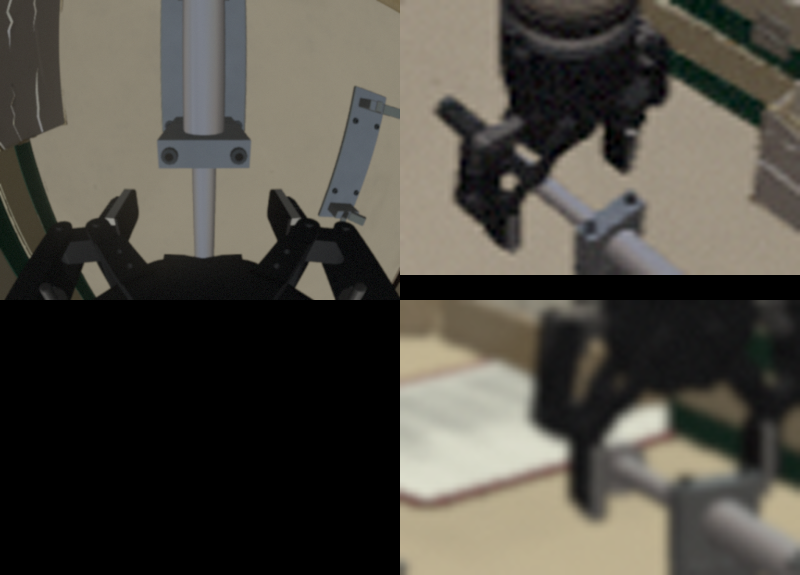

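Call:
move_arm([
  [[-15,0,0,0,0,0,1],[-20,0,0,0,0,0,1],[-20,0,0,0,0,0,1],[-20,0,0,0,0,0,1],[-10,0,2,0,0,0,1],[0,0,0,0,0,0,1],[0,0,0,0,0,0,1]],
])

```text
t: 13.55
eef_pos: [0.5911, 0.2357, 0.218]
tcp_rot: [-0.001, -0.684, 0.73, -0.0]
ft_force: [0.3, -1.0, 1.2]
grip_width: 0.0854
grip_force: 0.0
```

```bash
python3 s.py;  python3 w.py w7
python3 - <<'E'
from h import *
f=json.load(open("pics/w6.json"))
P=lambda x,y,z:atz(f,(x*1.28,y*1.28),z,True)
print("mouth face",P(159,168,.086),P(251,168,.086),P(205,168,.086),"rod",P(204,175,.066))
# handle pos from other cameras
for c in("scene","side"):
    g=env.grab_frame(c)
    for n in("rod_handle","rod"):
        for x in env.outline_of(n,c)[:1]:
            m=x["region"];print(c,n,x["confidence"],m.sum(),cv2.boundingRect(m.astype(np.uint8)),atz(g,x["xy"],.066))
E
python3 - <<'E'
import cv2,numpy as np
c=cv2.imread("pics/w7.png");cv2.imwrite("pics/w7b.png",c)
E
```

```text
{'t': 13.55, 'eef_pos': [0.5911, 0.2357, 0.218], 'ft_force': [0.3265, -0.9871, 1.1677], 'ft_torque': [-0.0635, -0.0, 0.0152]}
tool force [ 0.96547792 -0.38954489 -1.16646376] torque [ 0.00417945  0.06333951 -0.01517407]
[[-0.065, -0.998, -0.0], [-0.998, 0.065, -0.001], [0.001, 0.0, -1.0]]
{'t': 13.55, 'joint_pos': [-0.4847, 0.6374, 0.1194, 1.4944, -0.0822, 1.0156, 2.7314], 'eef_pos': [0.5911, 0.2357, 0.218], 'ft_force': [0.3265, -0.9871, 1.1677]}
[[-0.065, -0.998, -0.0], [-0.998, 0.065, -0.001], [0.001, 0.0, -1.0]]
mouth face [0.60488805 0.11730555 0.086     ] [0.56014215 0.12029865 0.086     ] [0.58255265 0.11867684 0.086     ] rod [0.58371087 0.13081654 0.066     ]
scene rod_handle 0.49 204 (249, 150, 29, 24) [0.58480742 0.19698515 0.066     ]
scene rod 0.65 158 (248, 151, 29, 22) [0.58537865 0.20692061 0.066     ]
side rod_handle 0.44 188 (268, 181, 21, 15) [0.58075465 0.19065193 0.066     ]
side rod 0.57 152 (268, 182, 20, 14) [0.60729897 0.23506711 0.066     ]
```

View pics/w7.png

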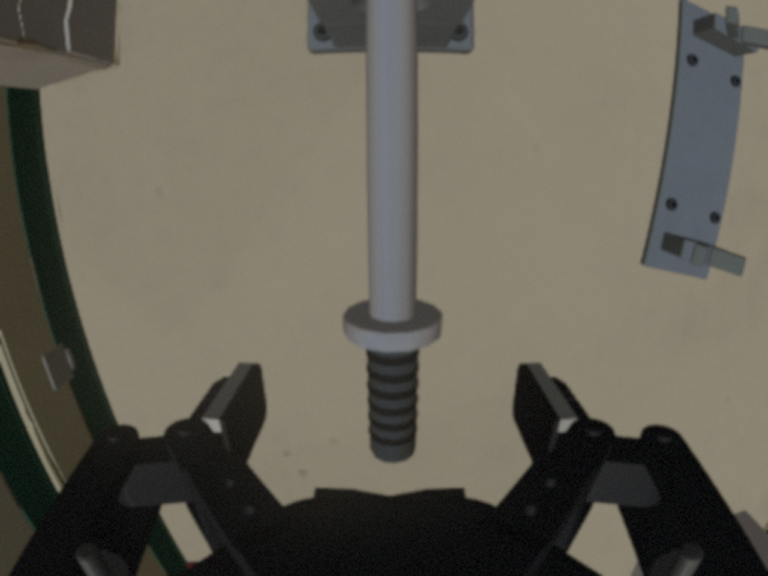

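Run:
```python
from h import *
f=json.load(open("pics/w7.json"))
P=lambda x,y,z:atz(f,(x/1.5,y/1.5),z,True)
print("grasp px",proj(f,[.5911,.2357,.063],True)*1.5)
d=np.array([.066,.998,0])
for z in(.061,.063,.066):
    t=P(392,452,z);fl=P(392,347,z);print(z,"tail",t,"flange back",fl,"len",(t-fl)@d,"handle c",(t+fl)/2,"flangewidth",np.linalg.norm(P(344,325,z)-P(442,325,z)),"shank",np.linalg.norm(P(368,290,z)-P(416,290,z)))
```

```text
grasp px [389.72134577 394.51698058]
0.061 tail [0.5919471  0.26087609 0.061     ] flange back [0.58933565 0.21975861 0.061     ] len 0.041207599612036266 handle c [0.59064137 0.24031735 0.061     ] flangewidth 0.030078506308898745 shank 0.014301694944525526
0.063 tail [0.59186036 0.25932084 0.063     ] flange back [0.58929007 0.2188515  0.063     ] len 0.04055804088008636 handle c [0.59057521 0.23908617 0.063     ] flangewidth 0.029604376376534198 shank 0.0140762561681745
0.066 tail [0.59173024 0.25698797 0.066     ] flange back [0.5892217  0.21749084 0.066     ] len 0.039583702782161494 handle c [0.59047597 0.2372394  0.066     ] flangewidth 0.028893181477987653 shank 0.013738098003647897
```

Call:
move_arm([
  [[-3,0,0,0,0,0,1],[0,0,0,0,0,0,0.3],[0,0,0,0,0,0,0],[0,0,0,0,0,0,0],[0,0,0,0,0,0,0],[0,0,0,0,0,0,0],[0,0,0,0,0,0,0]],
], grip_force=60)

```text
t: 14.6
eef_pos: [0.5913, 0.2392, 0.2184]
tcp_rot: [0.0, -0.684, 0.73, 0.0]
ft_force: [-1.0, 0.0, 0.6]
grip_width: 0.0141
grip_force: 58.4
```

```bash
python3 s.py
```

```text
{'t': 14.6, 'eef_pos': [0.5913, 0.2392, 0.2184], 'ft_force': [-0.9997, 0.0389, 0.6189], 'ft_torque': [-0.0307, 0.0548, 0.0109]}
tool force [ 0.02619549  1.00015002 -0.61891584] torque [-0.05270104  0.03420382 -0.01089385]
[[-0.065, -0.998, 0.0], [-0.998, 0.065, 0.0], [-0.0, -0.0, -1.0]]
```

Call:
move_arm([
  [[2,0,-0.5,0,0,0,0],[3,0,-0.5,0,0,0,0],[3,0,0,0,0,0,0],[3,0,0,0,0,0,0],[3,0,0,0,0,0,0],[0,0,0,0,0,0,0]],
])

```text
t: 15.2
eef_pos: [0.5904, 0.225, 0.2195]
tcp_rot: [0.0, -0.684, 0.73, 0.0]
ft_force: [0.0, 1.4, -0.2]
grip_width: 0.0142
grip_force: 58.4
```

```bash
python3 s.py
```

```text
{'t': 15.2, 'eef_pos': [0.5904, 0.225, 0.2195], 'ft_force': [0.0014, 1.4115, -0.2379], 'ft_torque': [0.3874, 0.061, -0.0829]}
tool force [-1.40846905  0.09112641  0.23840518] torque [-0.08622512 -0.38258218  0.0829853 ]
[[-0.066, -0.998, 0.0], [-0.998, 0.066, 0.0], [-0.0, -0.0, -1.0]]
```

Call:
move_arm([
  [[3,0,0,0,0,0,0],[3,0,-0.3,0,0,0,0],[3,0,0,0,0,0,0],[3,0,0,0,0,0,0],[2,0,0,0,0,0,0],[0,0,0,0,0,0,0]],
])

```text
t: 15.8
eef_pos: [0.5895, 0.2115, 0.2199]
tcp_rot: [0.0, -0.684, 0.73, 0.0]
ft_force: [0.4, 4.8, 1.4]
grip_width: 0.014
grip_force: 58.5
```

```bash
python3 s.py
```

```text
{'t': 15.8, 'eef_pos': [0.5895, 0.2115, 0.2199], 'ft_force': [0.3717, 4.7896, 1.3591], 'ft_torque': [0.9436, 0.1642, -0.076]}
tool force [-4.80495442 -0.06023365 -1.35427405] torque [-0.22502306 -0.93089726  0.07639431]
[[-0.065, -0.998, 0.0], [-0.998, 0.065, 0.001], [-0.001, -0.0, -1.0]]
```

Call:
move_arm([
  [[0,0,-0.5,0,0,0,0],[1,0,0,0,0,0,0],[1,0,0,0,0,0,0],[0,0,0,0,0,0,0]],
])

```text
t: 16.2
eef_pos: [0.5894, 0.2092, 0.2201]
tcp_rot: [-0.0, -0.684, 0.73, 0.0]
ft_force: [-0.3, 3.6, 1.5]
grip_width: 0.0141
grip_force: 58.5
```

```bash
python3 s.py
```

```text
{'t': 16.2, 'eef_pos': [0.5894, 0.2092, 0.2201], 'ft_force': [-0.2864, 3.6039, 1.4631], 'ft_torque': [0.9904, 0.0905, -0.1055]}
tool force [-3.57752295  0.52059125 -1.46311327] torque [-0.15483437 -0.98237221  0.10535929]
[[-0.065, -0.998, -0.0], [-0.998, 0.065, -0.0], [0.0, 0.0, -1.0]]
```

Call:
move_arm([
  [[1.2,0,0,0,-0.008,0,0],[1.1,0,0,0,-0.007,0,0],[0,0,0,0,0,0,0],[0,0,0,0,0,0,0]],
])

```text
t: 16.6
eef_pos: [0.5893, 0.2063, 0.2201]
tcp_rot: [0.005, -0.684, 0.73, 0.005]
ft_force: [-1.4, 2.8, 1.5]
grip_width: 0.0142
grip_force: 58.5
```

```bash
python3 s.py
```

```text
{'t': 16.6, 'eef_pos': [0.5893, 0.2063, 0.2201], 'ft_force': [-1.3898, 2.7701, 1.4884], 'ft_torque': [0.5221, 0.0935, -0.0916]}
tool force [-2.69391312  1.56846541 -1.45022949] torque [-0.12625442 -0.5148638   0.09338739]
[[-0.066, -0.998, 0.001], [-0.998, 0.066, 0.014], [-0.014, -0.0, -1.0]]
```

Call:
move_arm([
  [[2,0,-0.1,0,0,0,0],[2,0,-0.1,0,0,0,0],[2,0,-0.1,0,0,0,0],[2,0,-0.1,0,0,0,0],[0,0,0,0,0,0,0]],
])

```text
t: 17.1
eef_pos: [0.5886, 0.2019, 0.2207]
tcp_rot: [0.008, -0.684, 0.729, 0.007]
ft_force: [0.8, 7.6, 0.3]
grip_width: 0.0144
grip_force: 58.4
```

```bash
python3 s.py
```

```text
{'t': 17.1, 'eef_pos': [0.5886, 0.2019, 0.2207], 'ft_force': [0.8409, 7.6419, 0.2703], 'ft_torque': [1.5857, -0.0304, -0.0585]}
tool force [-7.68350626 -0.35928343 -0.11367483] torque [-0.06812631 -1.58439372  0.06160229]
[[-0.063, -0.998, 0.002], [-0.998, 0.063, 0.02], [-0.02, -0.001, -1.0]]
```

Call:
move_arm([
  [[1,0,0,0,0,0,0],[1,0,0,0,0,0,0],[1,0,0,0,0,0,0],[0,0,0,0,0,0,0]],
])

```text
t: 17.5
eef_pos: [0.5883, 0.2, 0.2208]
tcp_rot: [0.008, -0.685, 0.729, 0.007]
ft_force: [0.7, 10.2, 0.1]
grip_width: 0.014
grip_force: 58.4
```

```bash
python3 s.py
```

```text
{'t': 17.5, 'eef_pos': [0.5883, 0.2, 0.2208], 'ft_force': [0.7325, 10.2341, 0.1265], 'ft_torque': [1.8927, -0.0756, -0.0595]}
tool force [-10.26013613  -0.09761716   0.09867815] torque [-0.04039591 -1.89363659  0.06297915]
[[-0.062, -0.998, 0.003], [-0.998, 0.062, 0.022], [-0.022, -0.001, -1.0]]
```

Call:
move_arm([
  [[1,0,0,0,0,0,0],[1,0,0,0,0,0,0],[1,0,0,0,0,0,0],[1,0,0,0,0,0,0],[0,0,0,0,0,0,0]],
])

```text
t: 18.0
eef_pos: [0.588, 0.1963, 0.2209]
tcp_rot: [0.009, -0.685, 0.729, 0.007]
ft_force: [1.0, 10.1, 1.0]
grip_width: 0.0142
grip_force: 58.4
```

```bash
python3 s.py
```

```text
{'t': 18.0, 'eef_pos': [0.588, 0.1963, 0.2209], 'ft_force': [0.9728, 10.0919, 1.0048], 'ft_torque': [1.9364, -0.0954, -0.0481]}
tool force [-10.15246917  -0.35067771  -0.77859373] torque [-0.02291583 -1.93854241  0.05144443]
[[-0.062, -0.998, 0.003], [-0.998, 0.062, 0.022], [-0.022, -0.001, -1.0]]
```

Call:
move_arm([
  [[2,0,0,0,0,0,0],[2,0,-0.1,0,0,0,0],[2,0,0,0,0,0,0],[2,0,-0.1,0,0,0,0],[2,0,0,0,0,0,0],[2,0,-0.1,0,0,0,0],[0,0,0,0,0,0,0]],
])

```text
t: 18.7
eef_pos: [0.5873, 0.1843, 0.2211]
tcp_rot: [0.009, -0.685, 0.729, 0.007]
ft_force: [1.3, 10.0, 1.2]
grip_width: 0.0138
grip_force: 58.4
```

```bash
python3 s.py
```

```text
{'t': 18.7, 'eef_pos': [0.5873, 0.1843, 0.2211], 'ft_force': [1.3033, 9.9811, 1.1674], 'ft_torque': [1.9924, -0.0417, -0.047]}
tool force [-10.06607725  -0.68575816  -0.9423879 ] torque [-0.08030517 -1.99110118  0.05171231]
[[-0.062, -0.998, 0.003], [-0.998, 0.062, 0.022], [-0.022, -0.001, -1.0]]
```

Sliding steadily at 10 N drag; continuing.

Call:
move_arm([
  [[2,0,0,0,0,0,0],[2,0,-0.1,0,0,0,0],[2,0,0,0,0,0,0],[2,0,-0.1,0,0,0,0],[2,0,0,0,0,0,0],[2,0,-0.1,0,0,0,0],[2,0,0,0,0,0,0],[0,0,0,0,0,0,0]],
])

```text
t: 19.5
eef_pos: [0.5864, 0.1703, 0.2213]
tcp_rot: [0.009, -0.685, 0.728, 0.007]
ft_force: [-0.5, 8.4, 3.0]
grip_width: 0.0142
grip_force: 58.6
```

```bash
python3 s.py
```

```text
{'t': 19.5, 'eef_pos': [0.5864, 0.1703, 0.2213], 'ft_force': [-0.4719, 8.4114, 2.9963], 'ft_torque': [1.885, 0.0207, -0.0173]}
tool force [-8.43036964  0.98375289 -2.81295154] torque [-0.13608414 -1.88013325  0.02310259]
[[-0.061, -0.998, 0.003], [-0.998, 0.061, 0.022], [-0.022, -0.002, -1.0]]
```

Call:
move_arm([
  [[2,0,-0.4,0,0,0,0],[2,0,-0.3,0,0,0,0],[2,0,-0.1,0,0,0,0],[2,0,-0.1,0,0,0,0],[2,0,0,0,0,0,0],[0,0,0,0,0,0,0]],
])

```text
t: 20.1
eef_pos: [0.5858, 0.1599, 0.2217]
tcp_rot: [0.008, -0.685, 0.729, 0.007]
ft_force: [0.4, 9.5, 0.4]
grip_width: 0.0142
grip_force: 58.5
```

```bash
python3 s.py
```

```text
{'t': 20.1, 'eef_pos': [0.5858, 0.1599, 0.2217], 'ft_force': [0.3507, 9.4885, 0.4155], 'ft_torque': [1.9198, -0.0308, 0.0003]}
tool force [-9.49870362  0.23739986 -0.21247282] torque [-0.08810846 -1.91805832  0.00367027]
[[-0.062, -0.998, 0.002], [-0.998, 0.062, 0.021], [-0.021, -0.001, -1.0]]
```

Call:
move_arm([
  [[1,0,0,0,0,0,0],[1,0,-0.1,0,0,0,0],[1,0,0,0,0,0,0],[1,0,0,0,0,0,0],[1,0,0,0,0,0,0],[0,0,0,0,0,0,0]],
])

```text
t: 20.7
eef_pos: [0.5854, 0.1553, 0.2218]
tcp_rot: [0.008, -0.685, 0.729, 0.007]
ft_force: [0.2, 9.0, 1.0]
grip_width: 0.0139
grip_force: 58.5
```

```bash
python3 s.py
```

```text
{'t': 20.7, 'eef_pos': [0.5854, 0.1553, 0.2218], 'ft_force': [0.1605, 9.0136, 1.0314], 'ft_torque': [2.0028, -0.0725, -0.0716]}
tool force [-9.02680014  0.39558396 -0.83310409] torque [-0.04976562 -2.00333487  0.07473969]
[[-0.062, -0.998, 0.002], [-0.998, 0.062, 0.022], [-0.022, -0.001, -1.0]]
```

Call:
move_arm([
  [[1,0,0,0,0,0,0],[1,0,0,0,0,0,0],[1,0,0,0,0,0,0],[0,0,0,0,0,0,0]],
])

```text
t: 21.1
eef_pos: [0.5852, 0.1525, 0.2218]
tcp_rot: [0.008, -0.685, 0.729, 0.007]
ft_force: [0.0, 10.0, 0.8]
grip_width: 0.014
grip_force: 58.5
```

Call:
move_arm([
  [[1,0,0,0,0,0,0],[0,0,0,0,0,0,0]],
])

```text
t: 21.3
eef_pos: [0.5852, 0.1515, 0.2218]
tcp_rot: [0.009, -0.685, 0.729, 0.007]
ft_force: [-0.1, 9.5, 1.8]
grip_width: 0.014
grip_force: 58.5
```

Call:
move_arm([
  [[1,0,0,0,0,0,0],[0,0,0,0,0,0,0]],
])

```text
t: 21.5
eef_pos: [0.5851, 0.1507, 0.2218]
tcp_rot: [0.009, -0.685, 0.728, 0.007]
ft_force: [0.4, 9.9, 1.6]
grip_width: 0.0143
grip_force: 58.5
```

Call:
move_arm([
  [[1,0,0,0,0,0,0],[1,0,0,0,0,0,0],[0,0,0,0,0,0,0]],
])

```text
t: 21.8
eef_pos: [0.585, 0.1488, 0.2218]
tcp_rot: [0.009, -0.685, 0.728, 0.007]
ft_force: [0.4, 9.9, 1.4]
grip_width: 0.0141
grip_force: 58.5
```

Call:
move_arm([
  [[1,0,0,0,0,0,0],[1,0,0,0,0,0,0],[0,0,0,0,0,0,0]],
])

```text
t: 22.1
eef_pos: [0.5848, 0.1468, 0.2218]
tcp_rot: [0.009, -0.685, 0.728, 0.007]
ft_force: [0.3, 11.2, 1.0]
grip_width: 0.0137
grip_force: 58.5
```

Call:
move_arm([
  [[1,0,0,0,0,0,0],[0,0,0,0,0,0,0]],
])

```text
t: 22.3
eef_pos: [0.5848, 0.1462, 0.2218]
tcp_rot: [0.009, -0.685, 0.728, 0.008]
ft_force: [-0.2, 10.6, 1.8]
grip_width: 0.0142
grip_force: 58.5
```

```bash
python3 s.py; python3 w.py w8
python3 - <<'E'
from h import *
f=json.load(open("pics/w8.json"))
# flange / block edge along the image column through the rod
im=cv2.imread("pics/w8.png");g=cv2.cvtColor(im,cv2.COLOR_BGR2GRAY)
for y in range(240,400,4): print(y,g[y,350],g[y,370],g[y,390],g[y,410],g[y,430],end=" | ")
print()
for y in(.112,.1187,.1247):print(y,proj(f,[.5826,y,.081],True)*1.5,proj(f,[.5826,y,.086],True)*1.5)
E
```

```text
{'t': 22.3, 'eef_pos': [0.5848, 0.1462, 0.2218], 'ft_force': [-0.1886, 10.5578, 1.817], 'ft_torque': [2.3178, -0.0433, -0.1037]}
tool force [-10.56617234   0.83199666  -1.57124087] torque [-0.09608697 -2.31597216  0.10891561]
[[-0.061, -0.998, 0.003], [-0.998, 0.061, 0.023], [-0.023, -0.001, -1.0]]
{'t': 22.3, 'joint_pos': [-0.3468, 0.5701, 0.1157, 1.6018, -0.1024, 0.9668, 2.8888], 'eef_pos': [0.5848, 0.1462, 0.2218], 'ft_force': [-0.1886, 10.5578, 1.817]}
[[-0.061, -0.998, 0.003], [-0.998, 0.061, 0.023], [-0.023, -0.001, -1.0]]
240 69 136 137 127 65 | 244 70 136 137 125 65 | 248 70 136 137 125 63 | 252 69 137 136 126 63 | 256 62 137 136 126 59 | 260 59 136 136 125 60 | 264 60 97 123 96 58 | 268 58 58 61 58 57 | 272 59 60 58 58 61 | 276 83 83 81 83 83 | 280 108 107 107 108 109 | 284 107 107 107 108 109 | 288 109 105 108 107 108 | 292 108 107 109 108 108 | 296 108 106 108 108 108 | 300 106 107 107 108 109 | 304 108 106 108 108 108 | 308 108 107 108 108 110 | 312 109 106 107 107 108 | 316 109 106 106 109 109 | 320 106 105 108 108 107 | 324 108 107 107 107 110 | 328 111 113 114 114 109 | 332 141 133 136 130 136 | 336 147 126 137 123 146 | 340 145 66 100 62 146 | 344 145 38 62 35 145 | 348 113 35 41 30 136 | 352 86 51 37 46 118 | 356 76 58 57 50 105 | 360 69 45 62 38 87 | 364 69 32 53 28 65 | 368 69 41 34 38 67 | 372 70 57 41 46 67 | 376 69 52 62 41 66 | 380 67 32 60 24 67 | 384 68 40 36 30 68 | 388 68 55 37 43 68 | 392 66 50 60 36 67 | 396 83 32 60 26 80 | 
0.112 [390.80075782 297.41302381] [390.84369194 304.12157626]
0.1187 [392.35216365 321.26528384] [392.45682435 328.80827729]
0.1247 [393.68360696 341.76672587] [393.83712602 349.95480115]
```

Call:
move_arm([
  [[1,0,0,0,0,0,0],[1,0,0,0,0,0,0],[0,0,0,0,0,0,0]],
])

```text
t: 22.65
eef_pos: [0.5847, 0.1458, 0.2219]
tcp_rot: [0.01, -0.685, 0.728, 0.008]
ft_force: [1.0, 13.0, 0.6]
grip_width: 0.0142
grip_force: 58.5
```

Call:
move_arm([
  [[1,0,0,0,0,0,0],[0,0,0,0,0,0,0]],
])

```text
t: 22.85
eef_pos: [0.5846, 0.1456, 0.2219]
tcp_rot: [0.011, -0.686, 0.728, 0.009]
ft_force: [1.7, 14.6, -0.4]
grip_width: 0.0138
grip_force: 58.4
```

Call:
move_arm([
  [[1,0,0,0,0,0,0],[1,0,0,0,0,0,0],[1,0,0,0,0,0,0],[0,0,0,0,0,0,0]],
])

```text
t: 23.25
eef_pos: [0.5844, 0.145, 0.2219]
tcp_rot: [0.012, -0.686, 0.727, 0.01]
ft_force: [2.3, 19.0, -1.5]
grip_width: 0.0137
grip_force: 58.5
```

```bash
python3 s.py
```

```text
{'t': 23.25, 'eef_pos': [0.5844, 0.145, 0.2219], 'ft_force': [2.2892, 18.9586, -1.5468], 'ft_torque': [3.7101, -0.3978, -0.1429]}
tool force [-19.00260647  -1.17977655   2.13743579] torque [ 0.18635461 -3.72650562  0.14812176]
[[-0.058, -0.998, 0.005], [-0.998, 0.058, 0.031], [-0.031, -0.003, -1.0]]
```

Call:
move_arm([
  [[0.7,0,0,0,0,0,0],[0,0,0,0,0,0,0],[0,0,0,0,0,0,0],[0,0,0,0,0,0,0],[0,0,0,0,0,0,0]],
])

```text
t: 23.75
eef_pos: [0.5844, 0.1449, 0.2219]
tcp_rot: [0.013, -0.686, 0.727, 0.01]
ft_force: [2.4, 18.6, -2.8]
grip_width: 0.0143
grip_force: 58.5
```

Call:
move_arm([
  [[-2,0,0,0,0,0,0],[-2,0,0,0,0,0,0],[-2,0,0,0,0,0,0],[-1,0,0,0,0,0,0],[0,0,0,0,0,0,0]],
])

```text
t: 24.25
eef_pos: [0.5848, 0.1464, 0.2218]
tcp_rot: [0.009, -0.685, 0.728, 0.007]
ft_force: [-0.8, 10.3, 2.2]
grip_width: 0.0141
grip_force: 58.8
```

```bash
python3 s.py
```

```text
{'t': 24.25, 'eef_pos': [0.5848, 0.1464, 0.2218], 'ft_force': [-0.8158, 10.2789, 2.1686], 'ft_torque': [2.1516, -0.0146, 0.0447]}
tool force [-10.25684223   1.43719769  -1.93809279] torque [-0.11732006 -2.14856707 -0.03938196]
[[-0.061, -0.998, 0.003], [-0.998, 0.061, 0.023], [-0.023, -0.001, -1.0]]
```

Call:
move_arm([
  [[2,0,0,0,0,0,0],[2,0,0,0,0,0,0],[2,0,0,0,0,0,0],[2,0,0,0,0,0,0],[0.5,0,0,0,0,0,0],[0,0,0,0,0,0,0],[0,0,0,0,0,0,0],[0,0,0,0,0,0,0]],
])

```text
t: 25.05
eef_pos: [0.5843, 0.1445, 0.2219]
tcp_rot: [0.013, -0.687, 0.727, 0.01]
ft_force: [2.7, 21.5, -2.1]
grip_width: 0.014
grip_force: 58.6
```

Call:
move_arm([
  [[-2,0,0,0,0,0,0],[-2,0,0,0,0,0,0],[-2,0,0,0,0,0,0],[-2,0,0,0,0,0,0],[-2,0,0,0,0,0,0],[0,0,0,0,0,0,0]],
])

```text
t: 25.65
eef_pos: [0.5849, 0.1467, 0.2218]
tcp_rot: [0.008, -0.685, 0.729, 0.007]
ft_force: [0.1, 8.6, 2.5]
grip_width: 0.0144
grip_force: 59.1
```

```bash
python3 s.py
```

```text
{'t': 25.65, 'eef_pos': [0.5849, 0.1467, 0.2218], 'ft_force': [0.1456, 8.6285, 2.4652], 'ft_torque': [1.8336, 0.0445, 0.0127]}
tool force [-8.67037066  0.38386826 -2.28611534] torque [-0.15753027 -1.82742552 -0.00793999]
[[-0.062, -0.998, 0.002], [-0.998, 0.062, 0.021], [-0.021, -0.001, -1.0]]
```

Call:
move_arm([
  [[-2,0,0,0,0,0,0],[-1,0,0,0,0,0,0],[0,0,0,0,0,0,0.2],[0,0,0,0,0,0,1],[0,0,0,0,0,0,1],[0,0,0,0,0,0,1],[0,0,0,0,0,0,1],[0,0,0,0,0,0,1]],
])

```text
t: 26.45
eef_pos: [0.5853, 0.1455, 0.2211]
tcp_rot: [0.005, -0.684, 0.73, 0.005]
ft_force: [0.6, -0.1, 0.5]
grip_width: 0.0851
grip_force: 0.0
```

Call:
move_arm([
  [[-10,0,-15,0,0,0,1],[-10,0,-30,0,0,0,1],[-10,0,-30,0,0,0,1],[-10,0,-30,0,0,0,1],[-10,0,-30,0,0,0,1],[0,0,0,0,0,0,1],[0,0,0,0,0,0,1]],
])

```text
t: 27.15
eef_pos: [0.5885, 0.194, 0.3577]
tcp_rot: [0.006, -0.684, 0.729, 0.005]
ft_force: [0.6, 0.4, -0.2]
grip_width: 0.0851
grip_force: 0.0
```

```bash
python3 s.py; python3 w.py w9
python3 - <<'E'
from h import *
w=json.load(open("pics/w9.json"))
for n in("plug_center","rod_flange","crown"):
    for x in env.find_in(n,"wrist")[:1]: print("wrist",n,x["confidence"],atz(w,x["xy"],.066,True))
for c in("scene","side"):
    f=env.grab_frame(c);cv2.imwrite(f"pics/{c}9.png",f["color"][:,:,::-1])
    for n in("plug_center","crown"):
        for x in env.find_in(n,c)[:2]: print(c,n,x["xy"],x["confidence"],atz(f,x["xy"],.066))
    m=np.array([.5826,.1187,.066]);d=np.array([.0675,.998,0])
    print("exp crown,plug",proj(f,m-d*.155),proj(f,m-d*(.164+.0225)))
g=cv2.cvtColor(cv2.imread("pics/w9.png"),cv2.COLOR_BGR2GRAY)
for y in(.112,.1187,.1247):print(y,proj(w,[.5826,y,.081],True)*1.5)
a=cv2.imread("pics/w9.png")[0:340,200:600]
b=cv2.resize(cv2.imread("pics/scene9.png")[140:250,260:370],(400,400),interpolation=2)
s=cv2.resize(cv2.imread("pics/side9.png")[160:260,270:390],(312,260),interpolation=2)
C=np.zeros((600,800,3),np.uint8);C[:340,:400]=a;C[:400,400:]=b;C[340:,:312]=s;cv2.imwrite("pics/v9.png",C)
E
```

```text
{'t': 27.15, 'eef_pos': [0.5885, 0.194, 0.3577], 'ft_force': [0.5956, 0.4431, -0.2341], 'ft_torque': [-0.0114, 0.0438, 0.0206]}
tool force [-0.47670405 -0.56552696  0.24255441] torque [-0.04332637  0.01420606 -0.01995449]
[[-0.064, -0.998, 0.003], [-0.998, 0.064, 0.015], [-0.016, -0.002, -1.0]]
{'t': 27.15, 'joint_pos': [-0.4266, 0.4782, 0.1276, 1.3895, -0.0758, 1.2707, 2.7861], 'eef_pos': [0.5885, 0.194, 0.3577], 'ft_force': [0.5956, 0.4431, -0.2341]}
[[-0.064, -0.998, 0.003], [-0.998, 0.064, 0.015], [-0.016, -0.002, -1.0]]
wrist rod_flange 0.88 [0.58176999 0.14075649 0.066     ]
wrist crown 0.61 [0.581659   0.07550997 0.066     ]
scene plug_center [328.8, 213.3] 0.55 [ 0.57661078 -0.06908408  0.066     ]
scene crown [308.5, 209.6] 0.84 [ 0.54750604 -0.02203235  0.066     ]
exp crown,plug [318.17147437 207.21166609] [326.80958438 214.4053253 ]
side crown [326.6, 235.6] 0.6 [ 0.51660805 -0.09566815  0.066     ]
exp crown,plug [331.05843661 219.67907996] [339.77343779 225.12970511]
0.112 [391.27367888 132.74536921]
0.1187 [392.08147502 144.89130494]
0.1247 [392.79990261 155.77456814]
```

Run:
```python
from h import *
g=cv2.cvtColor(cv2.imread("pics/w9.png"),cv2.COLOR_BGR2GRAY)
for y in range(128,176,2): print(y,g[y,375],g[y,386],g[y,392],g[y,398],g[y,410],end=" | ")
```

```text
128 106 103 103 103 106 | 130 104 104 104 105 105 | 132 103 103 105 104 105 | 134 104 104 105 105 105 | 136 103 105 105 104 106 | 138 102 103 105 106 105 | 140 104 104 103 106 104 | 142 101 104 102 104 104 | 144 106 109 109 108 100 | 146 122 124 123 123 105 | 148 128 129 130 128 109 | 150 130 131 131 131 107 | 152 129 130 130 128 108 | 154 130 119 118 116 114 | 156 132 88 88 86 129 | 158 136 66 66 63 139 | 160 137 64 63 59 142 | 162 136 63 61 59 140 | 164 135 52 53 52 140 | 166 134 45 45 42 140 | 168 137 49 49 47 140 | 170 139 59 58 57 141 | 172 138 64 63 60 140 | 174 137 55 57 54 141 |
```

```bash
python3 -c "
from rig import env
print(env.hand_in())"
```

```text
the job is handed in; nothing more can be done
None
```

I handed the job in at about 27 s: the rod is pressed home (total push about 21 N, roughly 10 N of it catcher drag) and released. The camera checks put the flange on the block and the plug about 33 mm past the crown in the trough; hand-in returned no verdict, and I did not re-check the other bench items afterwards.

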